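Set the furnace transformer to step 5 and switch it on

TASK

Bring the furnace's step transformer up to step 5 and switch it on: with a fingertip against the side of the selector handle, push it round clockwise, counting the clicks, until it rests at the fifth dot after the off bar, and do not go past it (the next step overloads the heater). Then press the low flat start button all the way down with a fingertip and let it spring back. Only push, gently: do not grip the handle, do not press the mushroom stop button, and leave the things standing on and around the transformer where they are.

Things in the scene. Friction and masses are not known exactly. Their poses are not given: they have to be found in the camera images.
- transformer: the step transformer: white sheet-steel case 260 x 320 x 110 mm (x, y, z) fixed to the bench, origin at the centre of its underside, x axis from its front (blue panel) to its rear, y to its left, lid at z = 110 mm. On the lid: the selector dial on the left half, the two buttons one behind the other near the right edge, and low fittings up to 14 mm tall (a pointer meter behind the dial, two fuse caps at the front edge, a pilot lamp)
- dial_centre (a point): the selector's turning axis at the top face of the round dial plate (116 mm across, 3 mm thick), axes as the transformer's, z up. In the transformer's frame it lies at (-12, 65, 113) mm. On the plate, on a circle of 50.5 mm radius, are the off bar and then eight dots, 30 degrees apart, clockwise seen from above; the off bar lies 120 degrees anticlockwise from the transformer's x axis, so the fourth dot lies along x and the fifth dot 30 degrees clockwise of x
- selector (a joint): angle of the selector in rad, growing clockwise seen from above: 0 at the off bar, one detent (click) every 0.5236 rad, so the fifth dot is 2.618; end stops just outside 0 and 4.19. It starts in one of the detents 0 to 3. A sprung roller holds it in each detent: about 0.12 Nm (3 to 5 N near the end of the nose) gets it moving towards the crest halfway to the next, from where it snaps forward into that detent; let go short of the crest it falls back
- selector_nose (a point): the tip of the selector's black bar handle, at the end of its long nose, at the height of the handle's top face (31.5 mm above the dial plate); its x axis points outward along the nose. The bar is 14 mm wide and runs from 45 mm out (nose, with a white line on top) to 25 mm beyond the axis (tail); its sides reach from 7.5 to 31.5 mm above the dial plate. Below it is a round skirt 48 mm across, 1.5 to 7.5 mm above the plate
- start_top (a point): centre of the top face of the start button: a flat black cap 27 mm across in a steel housing 43 mm across and 12 mm tall, near the transformer's front right corner; its top stands 22 mm above the lid. It is pressed straight down
- start (a joint): travel of the start button in m: 0 out, 0.006 fully down (about 5 N), springs back
- stop_top (a point): centre of the top of the stop button: a black mushroom head 40 mm across, standing 35 mm above the lid, 95 mm behind the start button. Not to be pressed
- stop (a joint): travel of the stop button in m: 0 out, 0.006 fully down
- specimen_a: bystander: pale plaster-like cylinder, 45 mm across, 50 mm tall, standing on the rear right part of the lid; origin at the centre of its underside
- specimen_b: bystander: the same kind of cylinder on the bench to the left of the transformer; origin at the centre of its underside
- beaker: bystander: glass beaker, 70 mm across, 90 mm tall, on the bench to the right; origin under its centre
- jar: bystander: amber glass jar with white lid, 60 mm across, 80 mm tall, on the bench to the right; origin under its centre
- screwdriver: bystander: screwdriver lying on the bench in front of the transformer
- thermometer_case: bystander: grey plastic case 30 x 150 x 20 mm lying on the bench behind the transformer; origin under its centre
- fuse_carton: bystander: cardboard carton 70 x 100 x 50 mm on the bench to the left rear; origin under its centre

How it is judged:
By the outcome, as a careful person would: the job done as asked, in the order asked, and still so for the second after the job is handed in, with the robot touching nothing.
It also fails if it takes over 54 s, if anything falls off the work surface, if the arm or the gripper's body presses on something with over 40 N, if the wrist force passes 120 N, or if a joint passes its speed limit or range.

ROBOT

A 6-joint arm with a two-finger parallel gripper is mounted at the origin on the work surface. World frame = base frame: x ahead of the robot, y to its left, z up, the work surface at z = 0. Lengths are in m, angles in rad, forces in N, time in s.
With the tool pointing down it reaches from about 0.425 to 0.95 m from the base axis. Payload 3.5 kg.
Tool frame: the origin (TCP) lies midway between the tips of the shut fingers; the grasp point (between the pads) lies 19 mm behind it; z points along the fingers, y is the direction in which the jaws open and shut (so a half turn about z gives the same grasp; the last joint's range is limited). The gripper opens to 85 mm and grips with 20 to 120 N. Pads are 22 mm wide; open, the fingers measure 114 mm over their backs; the gripper's body (76 mm by 85 mm) begins 54 mm behind the grasp point. The pads swing forward as they close: fully open they stand 13 mm farther back than shut.
Start: joints at [-1.315, 0.286, 1.577, -0, 1.279, -0.15], TCP at [0.266, -0.62, 0.197] pointing down, gripper open.
Joint ranges: [-2.77, 2.77], [-0.9, 2.22], [0.21, 2.48], [-1.53, 4.67], [0.24, 2.81], [-2.84, 2.84]. Speed limits (rad/s): [2.79, 2.79, 3.14, 3.14, 3.14, 3.14].

INTERFACE

Orientations are given as a unit quaternion [x, y, z, w].
In Python, from plant import * gives the robot as it stands.
- The arm moves only by the shell command python3 -m jog 'ROWS' [FORCE]. ROWS is a JSON object of lists of equal length, an entry for each row: "travel": the shift along the world's x, y, z in mm, a list of three; "dr": the turn, a rotation vector about the world's x, y, z in degrees, a list of three; "jaw": the closure in counts, from 0 (fully open) to 255 (shut). In form: {"travel": [[x, y, z], ...], "dr": [[wx, wy, wz], ...], "jaw": [jaw, ...]}. A call has 1 to 5 rows; each row shifts and turns the commanded pose from where the row before left it; what a row does not reach is not made up. A row lasts 1/12 s, in which the tool goes at most 41.7 mm and 7.16 degrees, less where a joint would pass 70% of its speed; a pose out of reach is approached as far as the arm can. A call is refused whole if a number of a shift passes 41.7 or a number of a turn 7.16, either way. A call with a gripper value outside its range is refused whole. The fingers move at their own pace and stop on an object; FORCE is the grip in N (left out, the last holds). Time passes only in rows, so rows that do not move let the fingers close. It gives the time, the measured TCP pose, the force and the opening at its end, in the units of the state.
- get_state(): the state, without advancing time (a new reading comes with each control period).
- read_camera(name): name is "scene" or "top" or "wrist"; returns the picture (420x560x3 uint8, red, green, blue); there is no depth.
- camera_info(name): a dict with "K" (3x3 intrinsics, pixels), "R" (3x3) and "t" (3): a world point X has camera coordinates R X + t; the wrist camera has in their place "mount" (4x4, takes a point from camera to tool coordinates, whose origin is the TCP and whose axes are the flange's). Camera axes: x right, y down, z forward; pixel columns grow to the right and rows downward; lengths in m; the calibration is good to about 2 mm. A picture is of the moment at which its call begins: read the wrist's pose just before it. camera_info takes no time and is no camera call.
- sign_off(): hands the job in, once; it reports no verdict.
The state is a dict: "time": time; "qpos": joint angles; "dq": joint speeds; "joint_efforts": joint torques, N m; "eef_pos": TCP position; "tcp_rot": TCP orientation; "contact_force": force on the tool from outside, world axes, zero at the start; "wrist_torque": the same for the moment, N m; "opening": opening from 0.0 (shut) to 1.0 (fully open).
Only numpy, scipy, OpenCV 4.12 (cv2) and the standard library are available. Lean on these libraries where they do the work, as an engineer would, in place of code of your own. Each camera call takes 0.05 s, during which the arm holds its last target. There are 200 camera calls.

## Working session

There is one attempt and no reset: what is moved stays moved. The work goes in short steps, Python scripts to look and compute and a shell command to move; the robot and the scene stay as the last step left them, time stands still between calls to the robot, and variables do not carry over. Pictures are saved under pics/ and viewed, about 8 in all and at most 12, crops included, and the job is handed in when it is done.

```bash
mkdir -p pics; python3 - <<'E'
from plant import *
import cv2
print(get_state())
for n in("top","scene"):
    im=read_camera(n); cv2.imwrite(f"pics/{n}0.png",im[:,:,::-1]); c=camera_info(n); print(n,c)
print(camera_info("wrist"))
E
```

```text
{'time': 0.0, 'qpos': array([-1.31498806e+00,  2.87194043e-01,  1.57820279e+00,  2.03354657e-05,
        1.27857233e+00, -1.50004874e-01]), 'dq': array([-0.0011316 ,  0.00080555, -0.00038065,  0.00107064, -0.00046197,
       -0.00026429]), 'joint_efforts': array([ 8.90534757e-04, -4.05981266e+01, -2.92626268e+01, -5.84096688e-05,
        5.84123700e-03,  9.07736990e-06]), 'eef_pos': array([ 0.26630671, -0.61944   ,  0.19571438]), 'tcp_rot': array([ 9.79484894e-01,  2.01514097e-01, -5.31117110e-05, -1.18710536e-03]), 'contact_force': array([-0.51967028, -0.24523189,  0.05971562]), 'wrist_torque': array([ 0.0265556 , -0.00555396, -0.01883244]), 'opening': 1.0022808527258995}
top {'K': array([[397.46460287,   0.        , 271.91310837],
       [  0.        , 397.46460287, 210.27708148],
       [  0.        ,   0.        ,   1.        ]]), 'R': array([[ 1.34880489e-03, -9.99976010e-01, -6.79419967e-03],
       [-9.94684647e-01, -6.42077950e-04, -1.02966208e-01],
       [ 1.02959375e-01,  6.89696743e-03, -9.94661650e-01]]), 't': array([0.07856804, 0.58073543, 1.03945876])}
scene {'K': arra
[... 166 characters left out ...]
.64458173,  0.76452634,  0.00372426],
       [ 0.5725897 ,  0.48597399, -0.66028048],
       [-0.50661171, -0.42347226, -0.75100986]]), 't': array([ 0.30881435, -0.31785209,  1.67045139])}
{'K': array([[299.38254606,   0.        , 281.51474823],
       [  0.        , 299.38254606, 213.73643762],
       [  0.        ,   0.        ,   1.        ]]), 'mount': array([[-6.82122695e-04, -9.63804415e-01, -2.66609421e-01,
         6.77509617e-02],
       [ 9.99999621e-01, -5.13076633e-04, -7.03714489e-04,
         2.58990401e-04],
       [ 5.41452068e-04, -2.66609800e-01,  9.63804400e-01,
        -1.77175457e-01],
       [ 0.00000000e+00,  0.00000000e+00,  0.00000000e+00,
         1.00000000e+00]])}
```

View pics/top0.png

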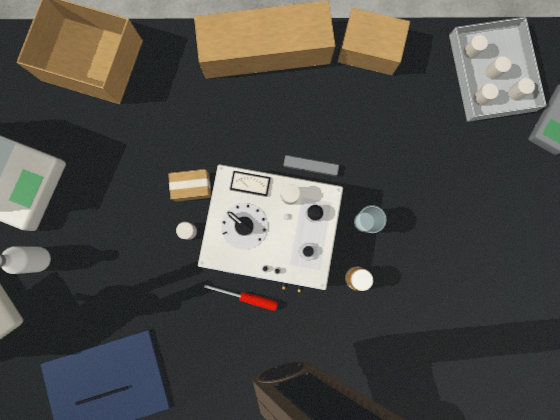

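View pics/scene0.png

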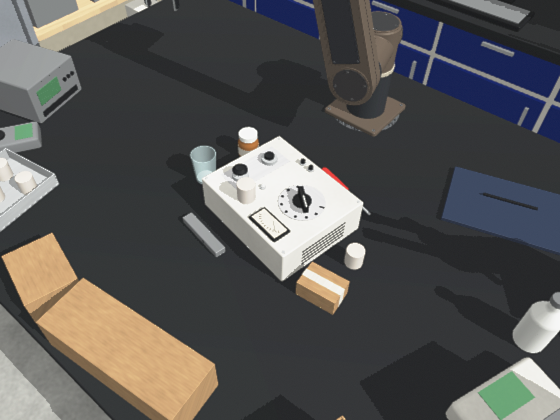

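The top view shows the transformer with lid corners at about (218,165), (342,186), (325,289) and (199,267). The dial is near (244,226) and the nose tip near (228,214), so the selector looks to be at about detent 2. The start button is at (308,251) and the stop at (316,213). The scene view agrees.

```bash
cat > h.py <<'E'
import numpy as np, cv2
from plant import *
from scipy.spatial.transform import Rotation as Ro
def cam(name,state=None):
    c=camera_info(name)
    if name!="wrist": return c["K"],c["R"],c["t"]
    s=state; M=np.array(c["mount"]); T=np.eye(4); T[:3,:3]=Ro.from_quat(s["tcp_rot"]).as_matrix(); T[:3,3]=s["eef_pos"]
    W=np.linalg.inv(T@M); return c["K"],W[:3,:3],W[:3,3]
def ray(c,uv,z):
    K,R,t=c; o=-R.T@t; d=R.T@np.linalg.solve(K,[uv[0],uv[1],1.]); return o+d*(z-o[2])/d[2]
def proj(c,X):
    K,R,t=c; p=K@(R@np.asarray(X)+t); return p[:2]/p[2]
E
python3 - <<'E'
from h import *
im=cv2.imread("pics/top0.png"); c=cam("top")
m=(im.min(2)>170).astype(np.uint8); m=cv2.morphologyEx(m,cv2.MORPH_OPEN,np.ones((3,3)))
n,l,s,_=cv2.connectedComponentsWithStats(m); 
i=l[200,300] or l[270,240]; i=l[265,225]; print(s[i])
ct=max(cv2.findContours((l==i).astype(np.uint8),0,2)[0],key=cv2.contourArea)
h=cv2.convexHull(ct)[:,0]
w=np.array([ray(c,p,.11)[:2] for p in h],np.float32)
r=cv2.minAreaRect(w); print(r)
cv2.imwrite("pics/crop.png",cv2.resize(im[155:300,190:390],None,fx=4,fy=4,interpolation=cv2.INTER_CUBIC))
for a in [(218,165),(342,186),(325,289),(199,267)]: print(ray(c,a,.11))
for nme,uv,z in [("dial",(244,226),.113),("nose",(228,214),.1445),("axis",(244,226),.1445),("start",(308,251.5),.132),("stop",(316,212.5),.145)]: print(nme,ray(c,uv,z))
E
```

```text
[  198   166   144   124 10693]
((0.5332127213478088, 0.08238200843334198), (0.31741440296173096, 0.25763967633247375), 79.69365692138672)
[0.68709677 0.21470301 0.11      ]
[ 0.63358981 -0.09671206  0.11      ]
[ 0.37958128 -0.05106189  0.11      ]
[0.43220841 0.25751172 0.11      ]
dial [0.53295468 0.14755338 0.113     ]
nose [0.55977246 0.18381635 0.1445    ]
axis [0.53095041 0.14512056 0.1445    ]
start [ 0.47044259 -0.00854142  0.132     ]
stop [ 0.56348781 -0.02737148  0.145     ]
```

View pics/crop.png

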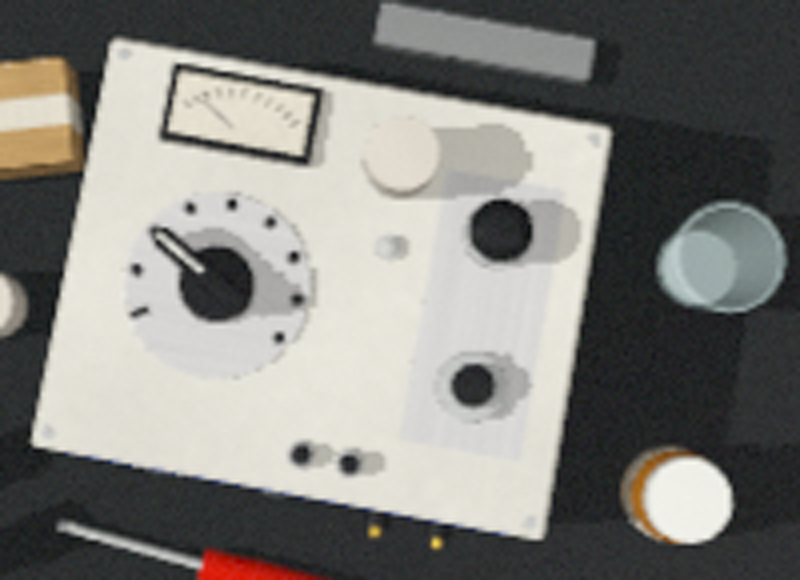

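The crop shows the nose tip at (153,230), exactly on dot 2. Dot 3 is at (190,208), dot 4 at (232,204) and dot 5 at (270,222). The selector is in detent 2, so it needs three clicks. The dial is at about (0.533, 0.147) with transformer yaw of about -10.3°. Next I go above the anticlockwise side of the nose with the fingers shut.

```bash
python3 -m jog '{"travel":[[22,34,15],[22,34,15],[22,34,10],[22,34,0],[22,34,0]],"dr":[[0,0,0],[0,0,0],[0,0,0],[0,0,0],[0,0,0]],"jaw":[255,255,255,255,255]}' 30
python3 -m jog '{"travel":[[22,34,0],[22,34,0],[22,34,0],[22,34,0],[22,34,0]],"dr":[[0,0,7],[0,0,7],[0,0,7],[0,0,0],[0,0,0]],"jaw":[255,255,255,255,255]}'
python3 -m jog '{"travel":[[22,34,0],[22,34,0],[0,41,0],[0,41,0],[0,41,0]],"dr":[[0,0,0],[0,0,0],[0,0,0],[0,0,0],[0,0,0]],"jaw":[255,255,255,255,255]}'
python3 -m jog '{"travel":[[0,41,0],[0,41,0],[0,41,0],[0,41,0],[0,41,0]],"dr":[[0,0,0],[0,0,0],[0,0,0],[0,0,0],[0,0,0]],"jaw":[255,255,255,255,255]}'
python3 -m jog '{"travel":[[0,41,0],[0,35,0],[0,0,0],[0,0,0]],"dr":[[0,0,0],[0,0,0],[0,0,0],[0,0,0]],"jaw":[255,255,255,255]}'
```

```text
time: 0.52
eef_pos: [0.3757, -0.4512, 0.2367]
tcp_rot: [0.98, 0.201, 0.0, 0.001]
contact_force: [0.3, -0.0, -0.2]
opening: 0.298
time: 0.93
eef_pos: [0.4854, -0.2805, 0.2356]
tcp_rot: [0.926, 0.377, -0.0, -0.0]
contact_force: [1.7, -0.6, 0.3]
opening: -0.002
time: 1.35
eef_pos: [0.5285, -0.0895, 0.2353]
tcp_rot: [0.926, 0.377, -0.0, -0.0]
contact_force: [-0.0, 1.0, 0.1]
opening: -0.002
time: 1.77
eef_pos: [0.5282, 0.1154, 0.2357]
tcp_rot: [0.926, 0.377, -0.0, -0.0]
contact_force: [0.8, -0.4, -0.4]
opening: 0.001
time: 2.1
eef_pos: [0.5282, 0.1911, 0.2354]
tcp_rot: [0.926, 0.378, -0.001, 0.0]
contact_force: [-0.3, -0.7, -0.0]
opening: 0.001
```

```bash
python3 - <<'E'
from h import *
s=get_state(); im=read_camera("wrist")[:,:,::-1].copy(); c=cam("wrist",s)
th=np.radians(-10.3); D=np.array([.533,.147,.113])
def mark(X,col):
    p=proj(c,X).round().astype(int); cv2.circle(im,tuple(map(int,p)),3,col,1); return p
print(mark(D,(0,0,255)))
for k in range(0,9):
    a=th+np.radians(120-30*k); mark(D+[.0505*np.cos(a),.0505*np.sin(a),0],(0,0,255))
a=th+np.radians(60); print(mark(D+[.045*np.cos(a),.045*np.sin(a),.0315],(0,200,0)))
print(mark(s["eef_pos"],(255,0,0)),s["eef_pos"])
cv2.imwrite("pics/w1.png",im)
E
```

```text
[315 225]
[315 188]
[281 242] [0.52815516 0.19108497 0.23536539]
```

View pics/w1.png

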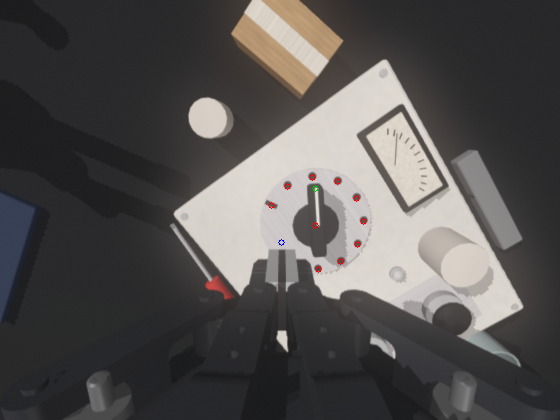

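The overlay of my dial model sits right on the dots and the nose, at (315,188). The shut fingertips, about 30 px wide near (281,260), are on the anticlockwise side of the bar with clearance. I'll descend there.

```bash
python3 -m jog '{"travel":[[3,4,-30],[0,0,-30],[0,0,-30],[0,0,-17],[0,0,0]],"dr":[[0,0,0],[0,0,0],[0,0,0],[0,0,0],[0,0,0]],"jaw":[255,255,255,255,255]}'
python3 -m jog '{"travel":[[6,-5,0],[6,-5,0],[0,0,0]],"dr":[[0,0,0],[0,0,0],[0,0,0]],"jaw":[255,255,255]}'
```

```text
time: 2.57
eef_pos: [0.5284, 0.191, 0.1235]
tcp_rot: [0.927, 0.375, -0.005, -0.001]
contact_force: [-0.9, -1.1, -0.2]
opening: -0.001
time: 2.82
eef_pos: [0.547, 0.182, 0.1317]
tcp_rot: [0.927, 0.376, 0.002, 0.001]
contact_force: [-0.1, 0.3, 1.3]
opening: 0.001
```

```bash
python3 -m jog '{"travel":[[0,0,-3],[0,0,0]],"dr":[[0,0,0],[0,0,0]],"jaw":[255,255]}'
cat > look.py <<'E'
from h import *
import sys
s=get_state(); im=read_camera("top")[:,:,::-1].copy(); wi=read_camera("wrist")[:,:,::-1]
D=np.array([.533,.147]); r=s["eef_pos"][:2]-D
print("pos",s["eef_pos"].round(4),"F",s["contact_force"].round(1),"rad %.1f ang(rel transformer) %.1f yaw"%(1e3*np.hypot(*r),np.degrees(np.arctan2(r[1],r[0]))+10.3),Ro.from_quat(s["tcp_rot"]).as_matrix()[:2,0].round(2))
a=cv2.resize(im[165:285,190:340],(375,300),interpolation=cv2.INTER_CUBIC); b=cv2.resize(wi,(400,300))
cv2.imwrite(f"pics/{sys.argv[1]}.png",np.hstack([a,b]))
E
python3 look.py l1
```

```text
time: 2.98
eef_pos: [0.5446, 0.1832, 0.127]
tcp_rot: [0.926, 0.376, 0.001, 0.0]
contact_force: [-0.2, -0.0, 0.2]
opening: 0.0
pos [0.5446 0.1832 0.127 ] F [-0.2 -0.   0.2] rad 38.0 ang(rel transformer) 82.5 yaw [0.72 0.7 ]
```

View pics/l1.png

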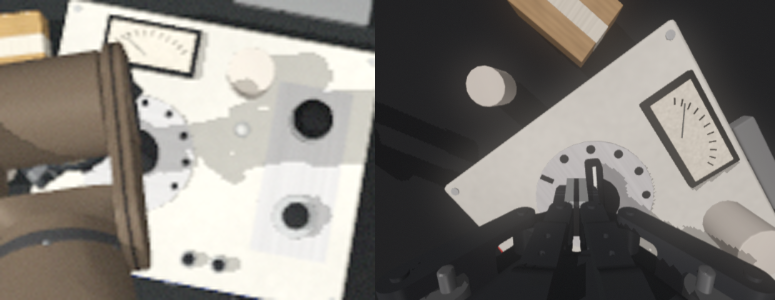

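The fingertip is just beside the bar (wrist half, gap at about x=584). The handle is still at dot 2. I'll push the first click, turning the tool with the handle.

```bash
python3 -m jog '{"travel":[[4.3,-1.7,0],[4.1,-2.2,0],[3.8,-2.7,0],[0,0,0]],"dr":[[0,0,-6],[0,0,-7],[0,0,-7],[0,0,0]],"jaw":[255,255,255,255]}'
python3 look.py l2
```

```text
time: 3.42
eef_pos: [0.5566, 0.1767, 0.1264]
tcp_rot: [0.978, 0.209, 0.0, 0.0]
contact_force: [0.5, -0.5, -0.7]
opening: -0.002
pos [0.5566 0.1767 0.1264] F [ 0.5 -0.5 -0.7] rad 38.0 ang(rel transformer) 61.8 yaw [0.91 0.41]
```

View pics/l2.png

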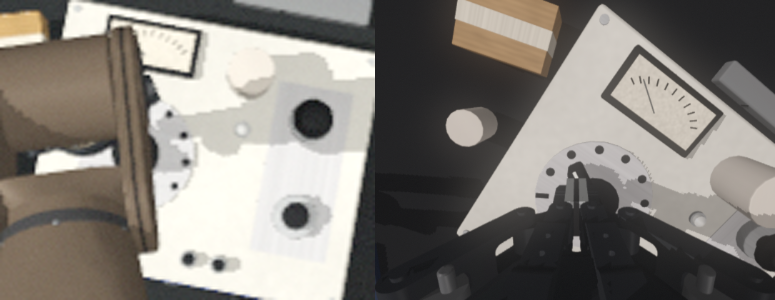

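```bash
cat > look2.py <<'E'
from h import *
import sys
s=get_state(); im=read_camera("wrist")[:,:,::-1].copy(); c=cam("wrist",s); D=np.array([.533,.147,.113]); k=5
p=proj(c,D); x0,y0=int(p[0]-80),int(p[1]-75)
cr=cv2.resize(im[y0:y0+120,x0:x0+160],None,fx=k,fy=k,interpolation=cv2.INTER_CUBIC)
def P(X): q=(proj(c,X)-[x0,y0]+.5)*k; return tuple(int(v) for v in q)
for n in range(9):
    a=np.radians(-10.3+120-30*n); cv2.circle(cr,P(D+[.0505*np.cos(a),.0505*np.sin(a),0]),6,(0,0,255),1)
    cv2.circle(cr,P(D+[.045*np.cos(a),.045*np.sin(a),.0315]),4,(0,255,0),2); cv2.putText(cr,str(n),P(D+[.045*np.cos(a),.045*np.sin(a),.0315]),0,.6,(255,0,255),2)
cv2.circle(cr,P(s["eef_pos"]),5,(255,0,0),2)
cv2.imwrite(f"pics/{sys.argv[1]}.png",cr); r=s["eef_pos"][:2]-D[:2]
print(s["time"],s["eef_pos"].round(4),s["contact_force"].round(1),"rad %.1f relang %.1f"%(1e3*np.hypot(*r),np.degrees(np.arctan2(r[1],r[0]))+10.3))
E
python3 look2.py l3
```

```text
3.5167 [0.556  0.177  0.1262] [-0.7 -0.5 -0.2] rad 37.8 relang 62.9
```

View pics/l3.png

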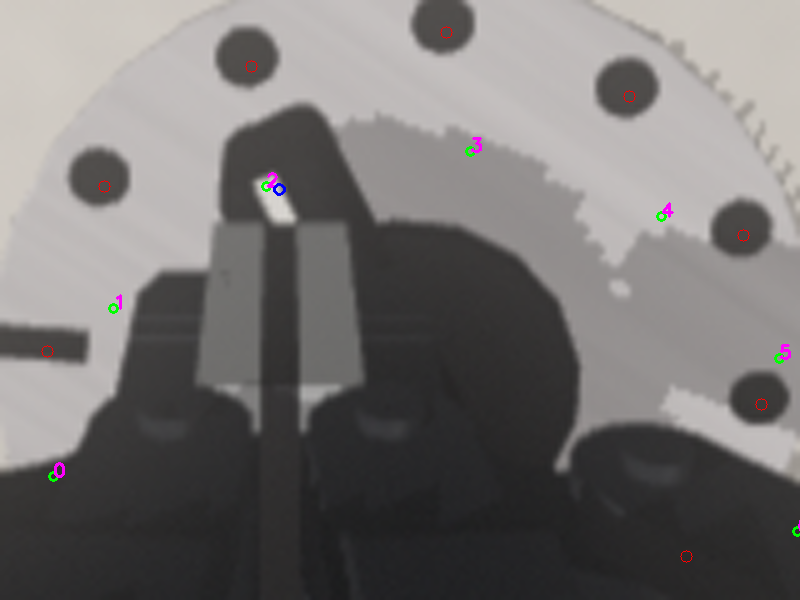

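The wrist crop shows the handle still near dot 2: the white line starts at (265,180), on the marker for 2. The finger ends at y=222 over it, with no force. The tip's real height is unclear, so I'll check from the scene camera.

```bash
python3 - <<'E'
from h import *
s=get_state(); im=read_camera("scene")[:,:,::-1].copy(); c=cam("scene"); k=6
p=proj(c,s["eef_pos"]); x0,y0=int(p[0]-65),int(p[1]-60)
cr=cv2.resize(im[y0:y0+95,x0:x0+130],None,fx=k,fy=k,interpolation=cv2.INTER_CUBIC)
P=lambda X: tuple(int(v) for v in (proj(c,X)-[x0,y0]+.5)*k)
cv2.circle(cr,P(s["eef_pos"]),5,(255,0,0),2)
D=np.array([.533,.147,.113])
for n in range(9):
    a=np.radians(-10.3+120-30*n); cv2.circle(cr,P(D+[.0505*np.cos(a),.0505*np.sin(a),0]),6,(0,0,255),1)
cv2.imwrite("pics/s1.png",cr)
E
```

```text
(no output)
```

View pics/s1.png

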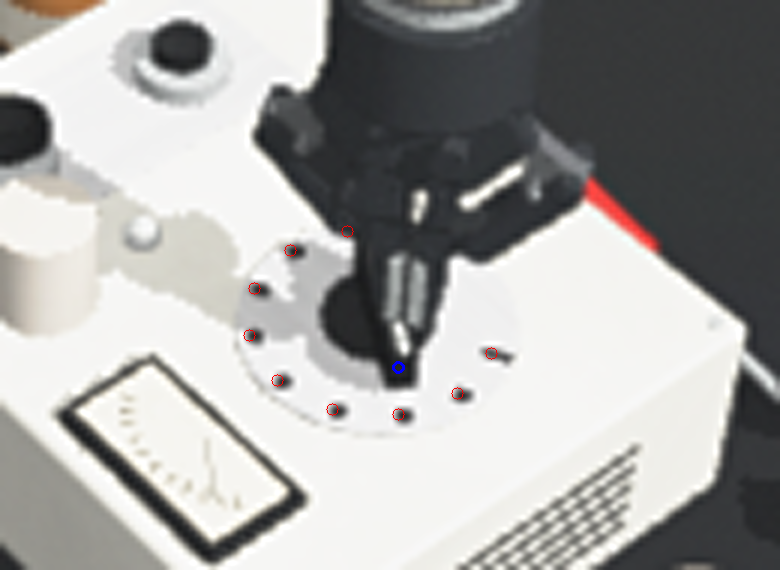

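The scene view shows the handle still on dot 2. The visible finger end, near (403,322), is over the bar rather than beside it, so the physical tip is off the reported TCP. I'll triangulate it.

```bash
python3 - <<'E'
from h import *
s=get_state(); cw=cam("wrist",s); cs=cam("scene"); D=np.array([.533,.147,.113])
p=proj(cw,D); w0=np.array([int(p[0]-80),int(p[1]-75)]); p=proj(cs,s["eef_pos"]); s0=np.array([int(p[0]-65),int(p[1]-60)])
Rt=Ro.from_quat(s["tcp_rot"]).as_matrix()
def tri(a,b):
    pa=w0+np.array(a)/5-.5; pb=s0+np.array(b)/6-.5
    X=cv2.triangulatePoints(cw[0]@np.c_[cw[1],cw[2]],cs[0]@np.c_[cs[1],cs[2]],pa.reshape(2,1),pb.reshape(2,1)); X=(X[:3]/X[3])[:,0]
    print(X.round(4),"tool",(Rt.T@(X-s["eef_pos"])).round(4),proj(cw,X)-pa,proj(cs,X)-pb)
tri((280,222),(403,322)); tri((210,222),(425,326)); tri((350,222),(387,318))
print("white line tip"); tri((263,180),(405,352))
E
```

```text
[0.5653 0.1829 0.1653] tool [ 0.011  -0.0014 -0.0392] [-3.13519907  1.01663713] [-0.23843852  0.02146307]
[0.5609 0.1897 0.1641] tool [ 0.0099 -0.0094 -0.038 ] [-5.1891702   2.20147481] [-0.40721571  0.07919269]
[0.5683 0.1773 0.1662] tool [ 0.0115  0.005  -0.0401] [-4.15410794  0.89625486] [-0.30648394 -0.00805513]
white line tip
[0.562  0.183  0.1452] tool [ 0.0081 -0.0029 -0.0191] [-1.94535613  0.64467846] [-0.16598143  0.01608713]
```

The visible finger end triangulates to tool (11, 0, -39) mm, with z about 0.165. So the physical tips end about 39 mm behind the reported TCP and passed over the handle. That fits the zero force, and the handle is unmoved. I'll go back to the anticlockwise side and descend about 29 mm further, gently and with a force check.

```bash
python3 -m jog '{"travel":[[-6,4,0],[-6,4,0],[-6,4,0],[0,0,0]],"dr":[[0,0,7],[0,0,7],[0,0,6],[0,0,0]],"jaw":[255,255,255,255]}'
python3 -m jog '{"travel":[[0,0,-8],[0,0,-8],[0,0,0],[0,0,0]],"dr":[[0,0,0],[0,0,0],[0,0,0],[0,0,0]],"jaw":[255,255,255,255]}'
python3 -m jog '{"travel":[[0,0,-7],[0,0,-6],[0,0,0],[0,0,0]],"dr":[[0,0,0],[0,0,0],[0,0,0],[0,0,0]],"jaw":[255,255,255,255]}'
python3 look2.py l4
```

```text
time: 3.95
eef_pos: [0.5369, 0.1896, 0.1259]
tcp_rot: [0.926, 0.379, -0.0, -0.0]
contact_force: [-0.0, -0.3, -0.4]
opening: 0.001
time: 4.28
eef_pos: [0.5374, 0.1885, 0.1087]
tcp_rot: [0.927, 0.376, -0.001, -0.0]
contact_force: [0.3, 0.1, 0.5]
opening: 0.004
time: 4.62
eef_pos: [0.5377, 0.1887, 0.0962]
tcp_rot: [0.926, 0.377, -0.001, -0.0]
contact_force: [0.7, -0.7, 0.2]
opening: -0.004
4.6167 [0.5377 0.1887 0.0962] [ 0.7 -0.7  0.2] rad 41.9 relang 93.9
```

View pics/l4.png

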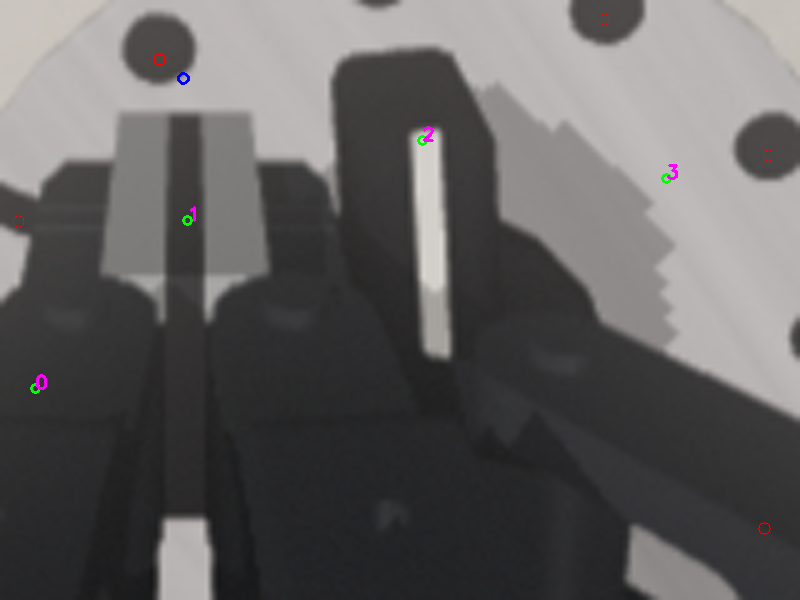

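TCP z of 0.096 is below the plate plane with no contact, which confirms the short tips. The view shows the pads at (185,112), with the finger back's edge at about x=330 almost against the bar, whose line is at (425,135). I'll lower a touch more and push the first click.

```bash
python3 -m jog '{"travel":[[0,0,-3],[4.9,-1.3,0],[0,0,0],[0,0,0]],"dr":[[0,0,0],[0,0,-1],[0,0,0],[0,0,0]],"jaw":[255,255,255,255]}'
python3 -m jog '{"travel":[[2.5,-0.7,0],[2.4,-0.8,0],[0,0,0]],"dr":[[0,0,-3.5],[0,0,-3.5],[0,0,0]],"jaw":[255,255,255]}'
```

```text
time: 5.0
eef_pos: [0.5417, 0.1877, 0.0935]
tcp_rot: [0.93, 0.368, -0.002, -0.001]
contact_force: [-4.3, 0.7, 1.1]
opening: 0.001
time: 5.25
eef_pos: [0.5486, 0.1859, 0.0942]
tcp_rot: [0.951, 0.311, 0.001, 0.0]
contact_force: [-0.4, 0.9, 0.1]
opening: -0.001
```

```bash
cat > ang.py <<'E'
from h import *
# white line angle: bright at centre, dark at +-5 mm either side, on the handle's top plane
s=get_state(); D=np.array([.533,.147,.1445])
r=s["eef_pos"][:2]-D[:2]; print(round(s["time"],2),"rel",(1e3*r).round(1),"relang %.1f"%(np.degrees(np.arctan2(r[1],r[0]))+10.3),s["contact_force"].round(1))
for nm in("wrist","scene"):
    im=cv2.cvtColor(read_camera(nm),cv2.COLOR_RGB2GRAY).astype(np.float32); c=cam(nm,s); res=[]
    for h in np.arange(-70,125,1.):
        a=np.radians(h-10.3); u=np.array([np.cos(a),np.sin(a),0]); n=np.array([-u[1],u[0],0])
        pr=[]
        for o in(-.005,0,.005):
            q=np.array([proj(c,D+u*x+n*o) for x in np.linspace(.030,.043,9)],np.float32)
            pr.append(cv2.remap(im,q[:,:1].copy(),q[:,1:].copy(),1)[:,0])
        sc=np.mean(pr[1]-np.maximum(pr[0],pr[2])); res.append((round(float(sc)),h))
    res.sort(reverse=True); print(nm,"handle rel deg (detents 60,30,0,-30)",res[:5])
E
python3 ang.py
```

```text
5.25 rel [15.6 38.9] relang 78.4 [-0.4  0.9  0.1]
wrist handle rel deg (detents 60,30,0,-30) [(133, np.float64(48.0)), (129, np.float64(49.0)), (122, np.float64(47.0)), (105, np.float64(50.0)), (24, np.float64(-49.0))]
scene handle rel deg (detents 60,30,0,-30) [(159, np.float64(51.0)), (131, np.float64(52.0)), (130, np.float64(50.0)), (87, np.float64(53.0)), (80, np.float64(49.0))]
```

The handle is being pushed (48-51°) and is just short of the crest at 45°. I continue.

```bash
python3 -m jog '{"travel":[[3.4,-1.6,0],[3.2,-1.8,0],[0,0,0],[0,0,0]],"dr":[[0,0,-5],[0,0,-5],[0,0,0],[0,0,0]],"jaw":[255,255,255,255]}'
python3 ang.py
```

```text
time: 5.68
eef_pos: [0.5552, 0.1825, 0.0945]
tcp_rot: [0.974, 0.228, 0.001, 0.0]
contact_force: [0.1, 0.3, -0.1]
opening: 0.003
5.68 rel [22.2 35.5] relang 68.2 [ 0.1  0.3 -0.1]
wrist handle rel deg (detents 60,30,0,-30) [(128, np.float64(31.0)), (122, np.float64(30.0)), (120, np.float64(32.0)), (56, np.float64(33.0)), (46, np.float64(29.0))]
scene handle rel deg (detents 60,30,0,-30) [(160, np.float64(33.0)), (153, np.float64(34.0)), (132, np.float64(32.0)), (120, np.float64(35.0)), (87, np.float64(31.0))]
```

Detent 3 is reached (one click). Second click next.

```bash
python3 -m jog '{"travel":[[3.7,-2.4,0],[3.3,-2.9,0],[3.0,-3.2,0],[2.6,-3.5,0],[1.9,-3.1,0]],"dr":[[0,0,-6],[0,0,-6],[0,0,-6],[0,0,-6],[0,0,-6]],"jaw":[255,255,255,255,255]}'
python3 -m jog '{"travel":[[0,0,0],[0,0,0]],"dr":[[0,0,0],[0,0,0]],"jaw":[255,255]}'
python3 ang.py
```

```text
time: 6.2
eef_pos: [0.5691, 0.1676, 0.0941]
tcp_rot: [0.999, -0.034, 0.0, -0.0]
contact_force: [-0.5, 0.9, 0.2]
opening: 0.0
time: 6.37
eef_pos: [0.569, 0.1675, 0.0941]
tcp_rot: [1.0, -0.031, 0.0, 0.0]
contact_force: [-0.2, 0.5, 0.0]
opening: -0.001
6.37 rel [36.  20.5] relang 39.9 [-0.2  0.5  0. ]
wrist handle rel deg (detents 60,30,0,-30) [(104, np.float64(2.0)), (101, np.float64(1.0)), (94, np.float64(3.0)), (45, np.float64(0.0)), (41, np.float64(4.0))]
scene handle rel deg (detents 60,30,0,-30) [(32, np.float64(5.0)), (31, np.float64(4.0)), (26, np.float64(26.0)), (26, np.float64(25.0)), (25, np.float64(40.0))]
```

Detent 4 (two clicks). The last click goes more slowly.

```bash
python3 -m jog '{"travel":[[1.9,-3.6,0],[1.6,-4.1,0],[1.1,-4.2,0],[0,0,0]],"dr":[[0,0,-6],[0,0,-6],[0,0,-6],[0,0,0]],"jaw":[255,255,255,255]}'
python3 -m jog '{"travel":[[0.3,-1.8,0],[0.3,-1.8,0],[0,0,0]],"dr":[[0,0,-2.5],[0,0,-2.5],[0,0,0]],"jaw":[255,255,255]}'
python3 ang.py
```

```text
time: 6.8
eef_pos: [0.5735, 0.1559, 0.0941]
tcp_rot: [0.982, -0.189, -0.0, -0.0]
contact_force: [-0.4, 0.8, -0.1]
opening: -0.003
time: 7.05
eef_pos: [0.5741, 0.1521, 0.0941]
tcp_rot: [0.973, -0.23, 0.0, 0.0]
contact_force: [1.2, 0.8, -0.4]
opening: 0.002
7.05 rel [41.1  5.1] relang 17.3 [ 1.2  0.8 -0.4]
wrist handle rel deg (detents 60,30,0,-30) [(113, np.float64(-13.0)), (111, np.float64(-12.0)), (110, np.float64(-14.0)), (79, np.float64(-11.0)), (24, np.float64(-15.0))]
scene handle rel deg (detents 60,30,0,-30) [(15, np.float64(-12.0)), (13, np.float64(11.0)), (13, np.float64(10.0)), (13, np.float64(-11.0)), (11, np.float64(9.0))]
```

```bash
python3 -m jog '{"travel":[[0.2,-1.7,0],[0.1,-1.5,0],[0,0,0],[0,0,0]],"dr":[[0,0,-2.5],[0,0,-2],[0,0,0],[0,0,0]],"jaw":[255,255,255,255]}'
python3 ang.py
```

```text
time: 7.48
eef_pos: [0.5745, 0.1488, 0.0941]
tcp_rot: [0.963, -0.268, 0.0, 0.0]
contact_force: [0.7, 0.0, 0.2]
opening: -0.001
7.48 rel [41.5  1.8] relang 12.8 [0.7 0.  0.2]
wrist handle rel deg (detents 60,30,0,-30) [(123, np.float64(-28.0)), (118, np.float64(-27.0)), (108, np.float64(-29.0)), (76, np.float64(-26.0)), (30, np.float64(-10.0))]
scene handle rel deg (detents 60,30,0,-30) [(20, np.float64(33.0)), (19, np.float64(34.0)), (16, np.float64(32.0)), (13, np.float64(35.0)), (11, np.float64(4.0))]
```

Detent 5 is reached (three clicks). Back off away from the handle, lift, and go above the start button.

```bash
python3 -m jog '{"travel":[[1,5,0],[1,5,0],[0,0,25],[0,0,30],[0,0,30]],"dr":[[0,0,0],[0,0,0],[0,0,0],[0,0,0],[0,0,0]],"jaw":[255,255,255,255,255]}'
python3 -m jog '{"travel":[[-21,-34,0],[-21,-34,0],[-21,-34,0],[-21,-34,0],[-21,-33,0]],"dr":[[0,0,7],[0,0,7],[0,0,6],[0,0,0],[0,0,0]],"jaw":[255,255,255,255,255]}'
python3 -m jog '{"travel":[[0,0,0],[0,0,0]],"dr":[[0,0,0],[0,0,0]],"jaw":[255,255]}'
python3 ang.py; python3 - <<'E'
from h import *
s=get_state(); im=read_camera("wrist")[:,:,::-1].copy(); c=cam("wrist",s); Rt=Ro.from_quat(s["tcp_rot"]).as_matrix()
th=np.radians(-10.3); 
for X,col in [((.4704,-.0085,.132),(0,0,255)),((.5635,-.0274,.145),(0,255,0)),(s["eef_pos"]+Rt@[0,0,-.039],(255,0,0)),((.533,.147,.113),(0,0,255))]:
    p=proj(c,X); print(p.round()); cv2.circle(im,tuple(int(v) for v in p),4,col,2)
cv2.imwrite("pics/w5.png",im)
E
```

```text
time: 8.0
eef_pos: [0.5757, 0.1594, 0.1789]
tcp_rot: [0.963, -0.269, -0.001, 0.0]
contact_force: [1.0, 0.5, 0.1]
opening: 0.002
time: 8.42
eef_pos: [0.4707, -0.0108, 0.1793]
tcp_rot: [0.995, -0.097, 0.0, 0.0]
contact_force: [0.3, -1.0, 0.3]
opening: 0.003
time: 8.58
eef_pos: [0.4712, -0.011, 0.1794]
tcp_rot: [0.995, -0.1, 0.0, -0.0]
contact_force: [-0.5, 0.1, 0.3]
opening: -0.001
8.58 rel [ -61.8 -158. ] relang -101.0 [-0.5  0.1  0.3]
wrist handle rel deg (detents 60,30,0,-30) [(124, np.float64(-27.0)), (118, np.float64(-28.0)), (77, np.float64(-26.0)), (52, np.float64(-29.0)), (14, np.float64(-25.0))]
scene handle rel deg (detents 60,30,0,-30) [(43, np.float64(-43.0)), (40, np.float64(-44.0)), (35, np.float64(-42.0)), (32, np.float64(-45.0)), (28, np.float64(-41.0))]
[281. 223.]
[281.  91.]
[282. 270.]
[ 80. 180.]
```

View pics/w5.png

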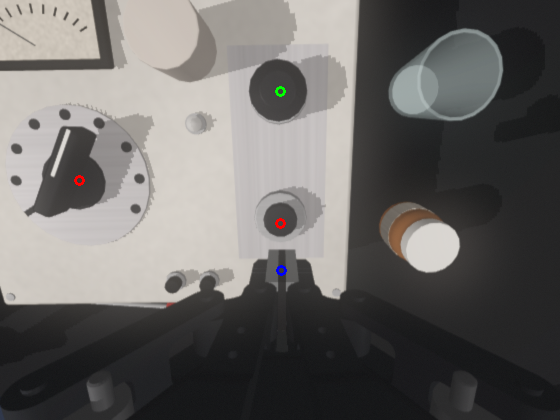

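The handle is parallel to the direction of dot 5, and dots 1–4 and 6–8 can be matched: dot 5 at (99,123), dot 6 at (126,147). The cap centre is at (280,219), 4 px from my mark, so about 3 mm further in +x. The fingertips are in line with it and clear of the stop at (279,90). Next I descend and press with a force check.

```bash
python3 -m jog '{"travel":[[2,1,-25],[0,0,-25],[0,0,-18],[0,0,-6],[0,0,0]],"dr":[[0,0,0],[0,0,0],[0,0,0],[0,0,0],[0,0,0]],"jaw":[255,255,255,255,255]}'
python3 -m jog '{"travel":[[0,0,-4],[0,0,-4],[0,0,-2],[0,0,0]],"dr":[[0,0,0],[0,0,0],[0,0,0],[0,0,0]],"jaw":[255,255,255,255]}'
```

```text
time: 9.15
eef_pos: [0.4726, -0.0077, 0.1031]
tcp_rot: [0.995, -0.097, -0.002, -0.0]
contact_force: [-0.6, -0.1, 0.1]
opening: 0.001
time: 9.48
eef_pos: [0.4749, -0.009, 0.0962]
tcp_rot: [0.995, -0.098, 0.001, -0.0]
contact_force: [1.4, 0.5, 2.2]
opening: 0.002
```

```bash
python3 -m jog '{"travel":[[0,0,-2],[0,0,0],[0,0,0]],"dr":[[0,0,0],[0,0,0],[0,0,0]],"jaw":[255,255,255]}'
python3 -m jog '{"travel":[[0,0,-2],[0,0,0],[0,0,0]],"dr":[[0,0,0],[0,0,0],[0,0,0]],"jaw":[255,255,255]}'
python3 -m jog '{"travel":[[0,0,-1.5],[0,0,0],[0,0,0]],"dr":[[0,0,0],[0,0,0],[0,0,0]],"jaw":[255,255,255]}'
```

```text
time: 9.73
eef_pos: [0.4747, -0.0091, 0.0941]
tcp_rot: [0.995, -0.098, 0.001, -0.0]
contact_force: [2.0, 1.3, 4.2]
opening: -0.004
time: 9.98
eef_pos: [0.4746, -0.0092, 0.0919]
tcp_rot: [0.995, -0.098, 0.001, -0.0]
contact_force: [2.3, 1.3, 4.4]
opening: -0.004
time: 10.23
eef_pos: [0.4747, -0.0092, 0.0917]
tcp_rot: [0.995, -0.098, 0.001, 0.0]
contact_force: [-0.7, 1.5, 12.5]
opening: 0.001
```

Force rose to 12.5 N with z stalled, so the button has bottomed. Release and lift clear.

```bash
python3 -m jog '{"travel":[[0,0,4],[0,0,8],[0,0,25],[0,0,30],[0,0,30]],"dr":[[0,0,0],[0,0,0],[0,0,0],[0,0,0],[0,0,0]],"jaw":[255,255,255,255,255]}'
python3 -m jog '{"travel":[[0,-30,0],[0,-40,0],[0,-40,0],[0,-40,0],[0,0,0]],"dr":[[0,0,0],[0,0,0],[0,0,0],[0,0,0],[0,0,0]],"jaw":[255,255,255,255,255]}'
python3 -m jog '{"travel":[[0,-40,0],[0,-40,0],[0,0,0],[0,0,0],[0,0,0]],"dr":[[0,0,0],[0,0,0],[0,0,0],[0,0,0],[0,0,0]],"jaw":[255,255,255,255,255]}'
python3 ang.py; python3 - <<'E'
from h import *
im=read_camera("top")[:,:,::-1]; cv2.imwrite("pics/end.png",cv2.resize(im[155:305,170:390],(792,540),interpolation=cv2.INTER_CUBIC))
E
```

```text
time: 10.65
eef_pos: [0.4712, -0.009, 0.1855]
tcp_rot: [0.995, -0.098, -0.003, 0.0]
contact_force: [1.3, -0.6, -0.8]
opening: -0.0
time: 11.07
eef_pos: [0.472, -0.1646, 0.1857]
tcp_rot: [0.995, -0.101, -0.001, 0.001]
contact_force: [0.8, -1.6, -0.7]
opening: -0.002
time: 11.48
eef_pos: [0.4725, -0.2382, 0.1853]
tcp_rot: [0.995, -0.099, -0.002, -0.001]
contact_force: [-0.6, 0.3, -0.3]
opening: -0.001
11.48 rel [ -60.5 -385.2] relang -88.6 [-0.6  0.3 -0.3]
wrist handle rel deg (detents 60,30,0,-30) [(0, np.float64(124.0)), (0, np.float64(123.0)), (0, np.float64(122.0)), (0, np.float64(121.0)), (0, np.float64(120.0))]
scene handle rel deg (detents 60,30,0,-30) [(43, np.float64(-43.0)), (40, np.float64(-44.0)), (35, np.float64(-42.0)), (32, np.float64(-45.0)), (28, np.float64(-41.0))]
```

View pics/end.png

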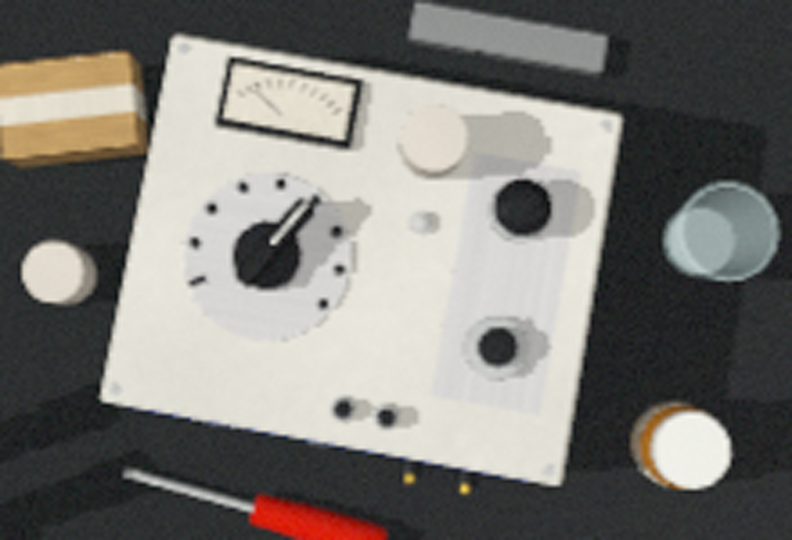

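The final top view shows the off bar and dots 1–4 on one side of the nose, the nose tip at (315,200) on dot 5, and three dots (6–8) beyond it. All bystanders are in place.

```bash
python3 -c "
from plant import *
print(sign_off())"
```

```text
the job is handed in; nothing more can be done
None
```

The selector is at step 5, the start button has been pressed and released, and I signed off at about 11.5 s of robot time. The arm was well clear and touching nothing.

**Selector:** It started at detent 2. I pushed it three clicks clockwise with the shut fingertips, checking the angle after each click.
- **Final position:** the wrist view put the handle at -27 to -28°. The fifth dot is at -30°, and this measure ran 1 to 2° high at the earlier detents too. The last top view shows the nose on dot 5, with dots 6–8 still ahead of it.
- **Disagreeing check:** the scene-camera angle read -43° at the end, but with a weak score. I took it as spurious against the other two.

**Start button:** I pressed until the force rose to 12.5 N with the travel stalled, so it was fully down, then lifted off. I did not measure the spring-back separately; the cap only looks normal in the last picture.

**Everything else:** I did not touch the stop button. In the last top view the things around the transformer look unmoved by eye.

**First push missed:** The fingertips passed over the handle without touching it, because the shut tips end about 39 mm short of the reported TCP. I triangulated this from two cameras and corrected the height. The handle had not moved.

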